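Set the toaster to the third click and start it

ROBOT

A 6-joint arm with a two-finger parallel gripper is mounted at the origin on the work surface. World frame = base frame: x ahead of the robot, y to its left, z up, the work surface at z = 0. Lengths are in m, angles in degrees, forces in N, time in s.
With the tool pointing down it reaches from about 0.225 to 0.875 m from the base axis. Payload 3.4 kg.
Tool frame: the origin (TCP) lies at the very end of the fingers, on their centre line; the grasp point (between the pads) lies 19 mm behind it; z points along the fingers, y is the direction in which the jaws open and shut (so a half turn about z gives the same grasp; the last joint's range is limited). The gripper opens to 85 mm and grips with 20 to 120 N. Pads are 22 mm wide; open, the fingers measure 114 mm over their backs; the gripper's body (76 mm by 85 mm) begins 54 mm behind the grasp point. The pads swing forward as they close: fully open they stand 13 mm farther back than shut.
Start: joints at [62.166, 15.808, 86.224, -0, 77.962, -6.933], TCP at [0.205, 0.537, 0.231] pointing down, gripper open.
Joint ranges: [-165.64, 165.64], [-43.16, 119.46], [12.63, 154.43], [-67.54, 247.53], [6.08, 155.33], [-154.97, 154.97]. Speed limits (degrees/s): [147.25, 147.25, 180, 180, 180, 180].

INTERFACE

Orientations are given as a 3x3 rotation matrix whose columns are the frame's x, y, z axes.
In Python, from workcell import readout, optics, job_done gives the robot as it stands.
- The arm moves only by the tool servo_tool, never from a script. Its argument "steps" is a list of rows, each a list of 7 numbers: the shift along the tool's x, y, z as a fraction of full scale, then the turn, a rotation vector about the tool's x, y, z as a fraction of full scale, then the gripper's target within -1 to 1 (shut at 1, half-way at 0, fully open at -1). In form: [[tx, ty, tz, rx, ry, rz, grip], ...]. A call has 1 to 20 rows; each row shifts and turns the pose as measured when the row begins, along the tool's axes as they then stand; what a row does not reach is not made up. Full scale, the value 1, is 20 mm for a shift and 6 degrees for a turn. A row lasts 1/12 s, in which the tool goes at most 41.7 mm and 7.16 degrees, less where a joint would pass 70% of its speed; a pose out of reach is approached as far as the arm can. A call with a number of a shift or a turn outside -1 to 1 is refused whole. A call with a gripper value outside its range is refused whole. The fingers move at their own pace and stop on an object; "squeeze" is the grip in N (left out, the last holds). Time passes only in rows, so rows that do not move let the fingers close. It gives the time, the measured TCP pose, the force and the opening at its end, in the units of the state.
- readout.read_state(): the state, without advancing time (a new reading comes with each control period).
- optics.capture(name): name is "side" or "top"; returns (picture, depth): 420x560x3 uint8, red, green, blue; 420x560 float32, m along the optical axis (not along the pixel's ray), 0 where there is no reading.
- optics.calibration(name): a dict with "K" (3x3 intrinsics, pixels), "k1" (the pictures are not rectified: a ray, as slopes to the right and down, at radius r is drawn at 1 + k1 r^2 times it, then the intrinsics apply), "world_from_camera" (4x4, takes a point from camera to world coordinates). Camera axes: x right, y down, z forward; pixel columns grow to the right and rows downward; lengths in m; the calibration is good to about 2 mm. A picture is of the moment at which its call begins. calibration takes no time and is no camera call.
- job_done(): hands the job in, once; it reports no verdict.
The state is a dict: "clock": time; "qpos": joint angles; "qvel": joint speeds; "effort": joint torques, N m; "eef_pos": TCP position; "tcp_rot": TCP orientation; "force": force on the tool from outside, world axes, zero at the start; "ft_torque": the same for the moment, N m; "grip_width": finger opening in m.
Only numpy, scipy, OpenCV 4.12 (cv2) and the standard library are available. Lean on these libraries where they do the work, as an engineer would, in place of code of your own. Each camera call takes 0.05 s, during which the arm holds its last target.

TASK

With the fingertips only, push the toaster's browning lever fully home, to the end of its slot nearest the round start button, then slide it away from the button three clicks, stopping in the third one without ever running past it. Then press the start button down and let it come back up. Push the lever, do not pinch it, and leave everything else on the worktop where it stands.

Things in the scene. Friction and masses are not known exactly. Their poses are not given: they have to be found in the camera images.
- toaster: Fixed steel toaster, 180 (its x) x 400 (its y) x 185 mm tall; origin under its centre, z up. A flat black strip, 185 mm up, runs along y on its top at x = -55 mm. On it: start button at y = -130, lever slot (lever at y = -45 when home, to +45), fixed square-edged display (8 tall) at y = +128. Bread stands 17 mm above the top in slots at x = +5 and +53.
- browning (a joint): Lever travel along toaster +y, m. 0 = home, against the end stop nearest the start button; grows away from the button, to 0.090. Detents every 0.018: home 0, first click 0.018, second 0.036, third 0.054, up to 0.090. About 4 N pushes it out of a detent; past the crest half-way to the next it snaps in and stays. Starts around the first or second click.
- lever_top (a point): Centre of the top of the browning lever: an upright grey block, 14 mm thick along its travel (toaster y), 26 mm wide (toaster x), its top 32 mm above the control strip; the only upright block there. It slides level, along the toaster's y only.
- start (a joint): Travel of the start button, in m: 0 = up, 0.006 = fully down; pressed from above, it springs back. It starts to move at 1.5 N and takes 5 N to bottom.
- start_top (a point): Centre of the top of the round grey start button, 26 mm wide, in a round black collar 42 mm wide; up, its top stands 12 mm above the control strip and 6 mm above its collar.
- mug: Loose bystander: mug, 82 mm wide, 92 mm tall, handle at its +y. Origin: centre of its underside.
- jar: Loose bystander: jar with a metal lid, 68 mm wide, 95 mm tall. Origin: centre of its underside.
- tumbler: Loose bystander: drinking tumbler, 68 mm wide, 110 mm tall. Origin: centre of its underside.
- soap: Loose bystander: soap bottle, 60 mm wide, 170 mm tall. Origin: centre of its underside.
- bowl: Loose bystander: bowl, 140 mm wide, 60 mm tall. Origin: centre of its underside.
- plate: Loose bystander: small plate, 140 mm wide, 18 mm tall. Origin: centre of its underside.
- spoon: Loose bystander: steel spoon, 170 mm long, lying flat. Origin: the point under its middle.

How it is judged:
By the outcome, as a careful person would: the job done as asked, in the order asked, and still so for the second after the job is handed in, with the robot touching nothing.
It also fails if it takes over 51 s, if anything falls off the work surface, if the arm or the gripper's body presses on something with over 40 N, if the wrist force passes 120 N, or if a joint passes its speed limit or range.

## Working session

There is one attempt and no reset: what is moved stays moved. The work goes in short steps, Python scripts to look and compute and a tool call to move; the robot and the scene stay as the last step left them, time stands still between calls to the robot, and variables do not carry over. Pictures are saved under pics/ and viewed, and the job is handed in when it is done.

Besides the shell and the picture viewer there is one more tool, called as name(argument=value, ...) on one line, values as JSON. servo_tool: Moves the arm, as the interface text tells. Its arguments: {"type":"object","properties":{"steps":{"type":"array"},"squeeze":{"type":"number"}},"required":["steps"]}

```bash
mkdir -p pics
python3 - <<'E'
from workcell import readout, optics
import cv2,numpy as np
print(readout.read_state())
for n in("side","top"):
    p,d=optics.capture(n); cv2.imwrite(f"pics/{n}0.png",p[:,:,::-1]); np.savez(f"{n}0.npz",p=p,d=d)
    print(n,optics.calibration(n))
E
```

```text
{'clock': 0.0, 'qpos': array([ 6.21668078e+01,  1.58471021e+01,  8.62956906e+01, -2.09913861e-04,
        7.79632611e+01, -6.93323570e+00]), 'qvel': array([ 0.04407662,  0.04128129, -0.06977591,  0.07107001, -0.08914574,
       -0.04466464]), 'effort': array([ 1.22489717e-03, -4.16773117e+01, -2.45809346e+01, -3.91421836e-04,
        1.06375921e-02, -5.81654362e-06]), 'eef_pos': array([0.20487993, 0.53668179, 0.23044163]), 'tcp_rot': array([[-9.34204924e-01,  3.56735782e-01, -8.61055363e-04],
       [ 3.56736753e-01,  9.34203513e-01, -1.63852041e-03],
       [ 2.19882085e-04, -1.83788393e-03, -9.99998287e-01]]), 'force': array([-0.45656894, -0.5660638 ,  0.11901852]), 'ft_torque': array([-0.01322777, -0.00010989, -0.06388581]), 'grip_width': 0.08545099237269987}
side {'K': array([[515.46514244,   0.        , 276.43343953],
       [  0.        , 515.46514244, 205.47608187],
       [  0.        ,   0.        ,   1.        ]]), 'k1': -0.14706431305374273, 'world_from_camera': array([[ 0.89746188, -0.31197322,  0.31182508,  0.11655617],
       [-0.44056515, -0.59945123,  0.66825188, -0.915281  ],
       [-0.02155276, -0.73710985, -0.67542916,  1.1560969 ],
       [ 0.        ,  0.        ,  0.        ,  1.        ]])}
top {'K': array([[488.23310745,   0.        , 285.06584356],
       [  0.        , 488.23310745, 208.96860575],
       [  0.        ,   0.        ,   1.        ]]), 'k1': -0.007220664241914909, 'world_from_camera': array([[-0.02688995, -0.99431877,  0.10299082,  0.45966509],
       [-0.99961573,  0.02744009,  0.00392831,  0.05617875],
       [-0.00673207, -0.10284561, -0.99467455,  1.30836426],
       [ 0.        ,  0.        ,  0.        ,  1.        ]])}
```

View pics/side0.png

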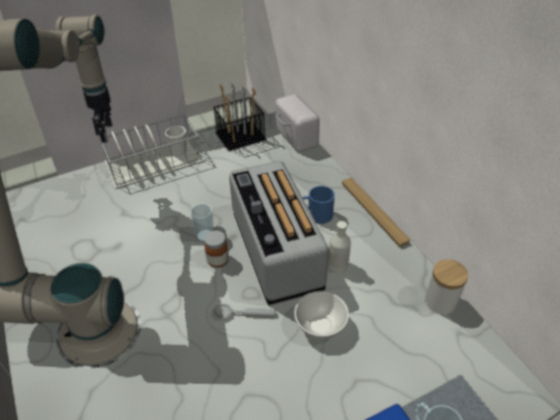

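View pics/top0.png

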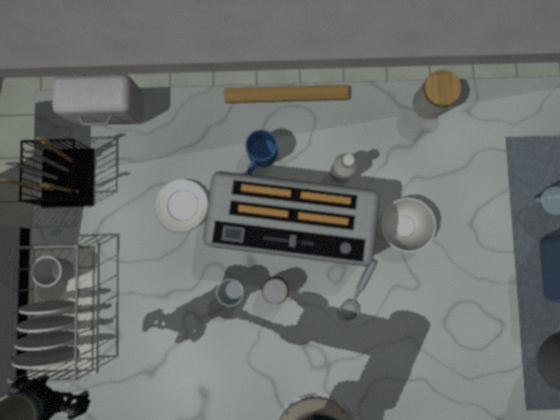

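```bash
cat > h.py <<'E'
import cv2,numpy as np
from workcell import optics
def ray(n,u,v):
    c=optics.calibration(n);K=c["K"];x=(u-K[0,2])/K[0,0];y=(v-K[1,2])/K[1,1]
    D=np.array([c["k1"],0,0,0,0.]);q=cv2.undistortPoints(np.array([[[u,v]]],float),K,D)[0,0]
    W=c["world_from_camera"];d=W[:3,:3]@np.array([q[0],q[1],1]);return W[:3,3],d
def onz(n,u,v,z):
    o,d=ray(n,u,v);return o+d*(z-o[2])/d[2]
def tri(a,b):
    o1,d1=ray("side",*a);o2,d2=ray("top",*b)
    A=np.c_[d1,-d2];s=np.linalg.lstsq(A,o2-o1,rcond=None)[0]
    p,q=o1+s[0]*d1,o2+s[1]*d2;return (p+q)/2,np.linalg.norm(p-q)
def proj(n,P):
    c=optics.calibration(n);W=np.linalg.inv(c["world_from_camera"]);D=np.array([c["k1"],0,0,0,0.])
    return cv2.projectPoints(np.array(P,float).reshape(-1,1,3),cv2.Rodrigues(W[:3,:3])[0],W[:3,3],c["K"],D)[0][:,0]
E
python3 - <<'E'
import numpy as np,cv2
p=np.load("top0.npz")["p"][:,:,::-1];s=np.load("side0.npz")["p"][:,:,::-1]
cv2.imwrite("pics/tz.png",cv2.resize(p[165:270,200:385],None,fx=4.3,fy=4.3,interpolation=cv2.INTER_CUBIC))
cv2.imwrite("pics/sz.png",cv2.resize(s[160:260,220:320],None,fx=6,fy=6,interpolation=cv2.INTER_CUBIC))
E
```

```text
(no output)
```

View pics/tz.png

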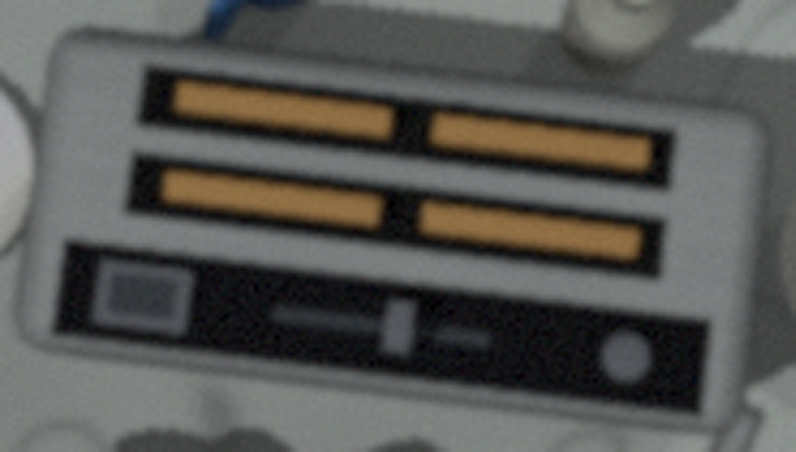

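View pics/sz.png

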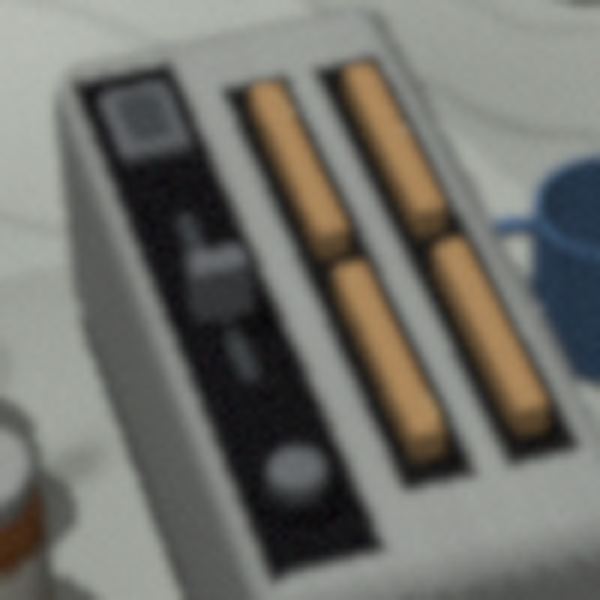

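Run:
```python
import numpy as np,cv2
from h import *
t=lambda u,v:((u+.5)/4.3-.5+200,(v+.5)/4.3-.5+165)
s=lambda u,v:((u+.5)/6-.5+220,(v+.5)/6-.5+160)
P={k:onz("top",*t(*c),.185) for k,c in dict(a=(68,242),b=(55,332),c=(708,320),d=(698,412)).items()}
for k in P:print(k,P[k].round(4))
m1=(P['a']+P['b'])/2;m2=(P['c']+P['d'])/2;print("len",np.linalg.norm(m1-m2),"w",np.linalg.norm(P['a']-P['b']))
# masks
p=np.load("top0.npz")["p"];g=p.max(2)
roi=np.zeros_like(g);roi[216:266,208:370]=1
m=((g<48)&(roi>0)).astype(np.uint8);n,l,st,_=cv2.connectedComponentsWithStats(m)
for i in range(1,n):
    if st[i,4]>50: print(st[i])
k=1+np.argmax(st[1:,4]);pts=np.argwhere(l==k)[:,::-1].astype(np.float32)
r=cv2.minAreaRect(pts);bx=cv2.boxPoints(r);print(r)
W=[onz("top",*b,.185) for b in bx];print(np.round(W,4))
print("disp top",onz("top",*t(142,298),.193),tri(s(145,122),t(142,298)))
print("lever",onz("top",*t(398,324),.217),"side",onz("side",*s(216,258),.217),tri(s(216,258),t(400,324)))
print("button",onz("top",*t(627,357),.197),"side",onz("side",*s(297,467),.197),tri(s(297,467),t(627,357)))
print("slot ends",onz("top",*t(272,314),.185),onz("top",*t(492,341),.185),"side",onz("side",*s(186,215),.185),onz("side",*s(250,378),.185))
```

```text
a [0.5527 0.2222 0.185 ]
b [0.5046 0.2297 0.185 ]
c [ 0.5016 -0.1193  0.185 ]
d [ 0.4529 -0.1119  0.185 ]
len 0.34541660268570806 w 0.04867498324467833
[251 216 103  13 304]
[ 213  222  151   39 2427]
((288.47760009765625, 240.742919921875), (149.97113037109375, 20.706254959106445), 7.244507789611816)
[[ 0.5052  0.2288  0.185 ]
 [ 0.5525  0.2222  0.185 ]
 [ 0.4995 -0.119   0.185 ]
 [ 0.4528 -0.111   0.185 ]]
disp top [0.52112691 0.18195773 0.193     ] (array([0.52287234, 0.18123023, 0.19377868]), np.float64(0.0037982494087151725))
lever [0.50268624 0.04649547 0.217     ] side [0.50493907 0.05046127 0.217     ] (array([0.50267413, 0.04543012, 0.22195723]), np.float64(0.00044899572740269287))
button [ 0.48280529 -0.0739401   0.197     ] side [ 0.48868316 -0.06722271  0.197     ] (array([ 0.48414583, -0.07359572,  0.20473372]), np.float64(0.00320015787027686))
slot ends [0.51111738 0.11342605 0.185     ] [ 0.49352258 -0.00368844  0.185     ] side [0.51810129 0.1177668  0.185     ] [0.49849483 0.00313831 0.185     ]
```

servo_tool(steps=[[0,0,-1,0,0,0,0],[0,0,-1,0,0,0,0],[0,0,-1,0,0,-1,0],[0,0,-1,0,0,-1,0],[-0.8,-1,0,0,0,0,0],[-0.8,-1,0,0,0,0,0],[-0.8,-1,0,0,0,0,0],[-0.8,-1,0,0,0,0,0],[-0.8,-1,0,0,0,0,0],[-0.8,-1,0,0,0,0,0],[-0.8,-1,0,0,0,0,0],[-0.8,-1,0,0,0,0,0],[-0.8,-1,0,0,0,0,0],[-0.8,-1,0,0,0,0,0],[-0.8,-1,0,0,0,0,0],[-0.8,-1,0,0,0,0,0]])

```text
clock: 1.43
eef_pos: [0.3617, 0.262, 0.3069]
tcp_rot: [[-0.991, 0.133, -0.012], [0.133, 0.991, -0.013], [0.01, -0.014, -1.0]]
force: [0.3, 0.6, -0.2]
grip_width: 0.0429
```

servo_tool(steps=[[-0.85,-1,0,0,0,0,0],[-0.85,-1,0,0,0,0,0],[-0.85,-1,0,0,0,0,0],[-0.85,-1,0,0,0,0,0],[-0.85,-1,0,0,0,0,0],[-0.85,-1,0,0,0,0,0],[-0.85,-1,0,0,0,0,0],[-0.85,-1,0,0,0,0,0],[-0.5,-0.6,0,-0.1,-0.1,0.1,0],[0,0,0,0,0,0,0],[0,0,0,0,0,0,0]])

```text
clock: 2.35
eef_pos: [0.4873, 0.0563, 0.3031]
tcp_rot: [[-0.989, 0.151, -0.007], [0.151, 0.989, -0.006], [0.006, -0.007, -1.0]]
force: [0.8, -0.3, -0.1]
grip_width: 0.0429
```

```bash
cat > go.py <<'E'
import sys,numpy as np
from scipy.spatial.transform import Rotation as R
from workcell import readout
def go(tx,ty,tz,yaw=8.75):  # toaster xy(mm rel strip axis centre), z(m)
    s=readout.read_state();a=np.radians(yaw);Y=np.array([np.sin(a),np.cos(a),0]);X=np.array([np.cos(a),-np.sin(a),0])
    G=np.array([.5025,.0552,0])+X*tx/1e3+Y*ty/1e3+[0,0,tz];p=s["eef_pos"];T=s["tcp_rot"]
    Rt=np.c_[-X,Y,[0,0,-1]]
    print("clock",s["clock"].__round__(2),"pos",p.round(4),"toaster x,y mm",((p-[.5025,.0552,0])@X*1e3).round(1),((p-[.5025,.0552,0])@Y*1e3).round(1),"z",p[2].round(4),"F",s["force"].round(1),"w",round(s["grip_width"],4))
    print("shift/20mm",(T.T@(G-p)/.02).round(2),"turn/6deg",(R.from_matrix(T.T@Rt).as_rotvec(degrees=True)/6).round(3))
go(*map(float,sys.argv[1:4]))
E
python3 go.py 0 -9 .30
```

```text
clock 2.35 pos [0.4873 0.0563 0.3031] toaster x,y mm -15.2 -1.2 z 0.3031 F [ 0.8 -0.3 -0.1] w 0.0429
shift/20mm [-0.76 -0.39  0.16] turn/6deg [-0.07  -0.061  0.011]
```

servo_tool(steps=[[-0.76,-0.39,0,-0.07,-0.06,0,0],[0,0,1,0,0,0,0],[0,0,1,0,0,0,0],[0,0,0.5,0,0,0,0],[0,0,0,0,0,0,0],[0,0,0,0,0,0,0]])

```text
clock: 2.85
eef_pos: [0.4988, 0.051, 0.2516]
tcp_rot: [[-0.989, 0.146, -0.002], [0.146, 0.989, 0.003], [0.003, 0.003, -1.0]]
force: [0.5, -0.1, -0.0]
grip_width: 0.0426
```

```bash
python3 go.py 0 -9 .235
python3 - <<'E'
from workcell import optics
import cv2
for n in("side","top"):
    p,d=optics.capture(n)
    q=p[140:270,200:380] if n=="side" else p[165:275,200:385]
    cv2.imwrite(f"pics/{n}1.png",cv2.resize(q[:,:,::-1],None,fx=4.3,fy=4.3,interpolation=cv2.INTER_CUBIC))
E
```

```text
clock 2.85 pos [0.4988 0.051  0.2516] toaster x,y mm -3.0 -4.8 z 0.2516 F [ 0.5 -0.1 -0. ] w 0.0426
shift/20mm [-0.15 -0.22  0.83] turn/6deg [ 0.027 -0.025  0.057]
```

View pics/side1.png

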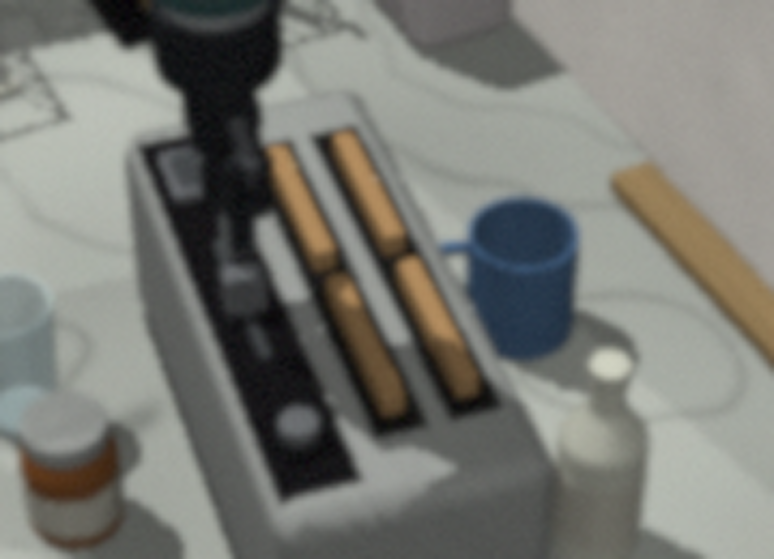

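View pics/top1.png

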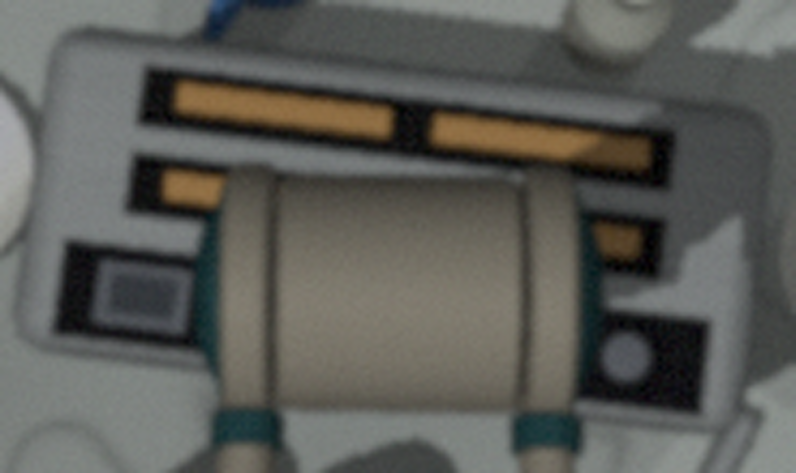

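servo_tool(steps=[[-0.15,-0.22,0.2,0.03,-0.02,0.05,0],[0,0,0.3,0,0,0,0],[0,0,0.3,0,0,0,0],[0,0,0.0,0,0,0,0],[0,0,0,0,0,0,0]])

```text
clock: 3.37
eef_pos: [0.5034, 0.046, 0.2377]
tcp_rot: [[-0.988, 0.151, 0.007], [0.151, 0.989, -0.001], [-0.007, 0.0, -1.0]]
force: [0.5, 0.7, -1.0]
grip_width: 0.0423
```

```bash
python3 go.py 0 -9 .193
```

```text
clock 3.37 pos [0.5034 0.046  0.2377] toaster x,y mm 2.3 -9.0 z 0.2377 F [ 0.5  0.7 -1. ] w 0.0423
shift/20mm [ 0.13 -0.    2.23] turn/6deg [0.001 0.068 0.009]
```

servo_tool(steps=[[0.1,0,0.3,0,0.05,0,0],[0,0,0.3,0,0,0,0],[0,0,0.3,0,0,0,0],[0,0,0.3,0,0,0,0],[0,0,0.3,0,0,0,0],[0,0,0,0,0,0,0],[0,0,0,0,0,0,0]])

```text
clock: 3.95
eef_pos: [0.5009, 0.0462, 0.2038]
tcp_rot: [[-0.988, 0.152, -0.0], [0.152, 0.988, 0.0], [0.0, 0.0, -1.0]]
force: [0.4, 0.1, 0.1]
grip_width: 0.0429
```

```bash
python3 go.py 0 -9 .193
```

```text
clock 3.95 pos [0.5009 0.0462 0.2038] toaster x,y mm -0.3 -9.1 z 0.2038 F [0.4 0.1 0.1] w 0.0429
shift/20mm [-0.01  0.01  0.54] turn/6deg [ 0.    -0.001  0.005]
```

servo_tool(steps=[[0,0,0.25,0,0,0,0],[0,0,0.2,0,0,0,0],[0,0,0,0,0,0,0],[0,-0.2,0,0,0,0,0],[0,-0.2,0,0,0,0,0],[0,-0.2,0,0,0,0,0],[0,0,0,0,0,0,0]])

```text
clock: 4.53
eef_pos: [0.4994, 0.0332, 0.1943]
tcp_rot: [[-0.989, 0.151, 0.001], [0.151, 0.989, -0.0], [-0.001, -0.0, -1.0]]
force: [0.4, -0.5, -0.4]
grip_width: 0.0426
```

```bash
python3 go.py 0 -9 .195
```

```text
clock 4.53 pos [0.4994 0.0332 0.1943] toaster x,y mm 0.3 -22.2 z 0.1943 F [ 0.4 -0.5 -0.4] w 0.0426
shift/20mm [ 0.01  0.66 -0.03] turn/6deg [-0.003  0.011  0.012]
```

servo_tool(steps=[[0,-0.15,0,0,0,0,0],[0,-0.15,0,0,0,0,0],[0,-0.15,0,0,0,0,0],[0,-0.15,0,0,0,0,0]])

```text
clock: 4.87
eef_pos: [0.4979, 0.0232, 0.1943]
tcp_rot: [[-0.988, 0.152, 0.002], [0.152, 0.988, 0.006], [-0.002, 0.006, -1.0]]
force: [0.1, 0.4, -0.4]
grip_width: 0.043
```

```bash
python3 go.py 0 -59 .195
```

```text
clock 4.87 pos [0.4979 0.0232 0.1943] toaster x,y mm 0.3 -32.4 z 0.1943 F [ 0.1  0.4 -0.4] w 0.043
shift/20mm [ 0.02 -1.33 -0.04] turn/6deg [0.062 0.015 0.001]
```

servo_tool(steps=[[0,-0.15,0,0.05,0,0,0],[0,-0.15,0,0,0,0,0],[0,-0.15,0,0,0,0,0],[0,-0.15,0,0,0,0,0],[0,-0.15,0,0,0,0,0]])

```text
clock: 5.28
eef_pos: [0.4955, 0.0071, 0.1945]
tcp_rot: [[-0.988, 0.152, 0.002], [0.152, 0.988, 0.001], [-0.002, 0.002, -1.0]]
force: [0.5, 1.6, -0.8]
grip_width: 0.043
```

```bash
python3 go.py 0 -59 .195
```

```text
clock 5.28 pos [0.4955 0.0071 0.1945] toaster x,y mm 0.4 -48.6 z 0.1945 F [ 0.5  1.6 -0.8] w 0.043
shift/20mm [ 0.02 -0.52 -0.03] turn/6deg [ 0.017  0.019 -0.002]
```

Contact is clear. I'll continue to the stop in small rows.

servo_tool(steps=[[0,-0.15,0,0,0,0,0],[0,-0.15,0,0,0,0,0],[0,-0.15,0,0,0,0,0]])

```text
clock: 5.53
eef_pos: [0.4939, -0.0031, 0.1946]
tcp_rot: [[-0.988, 0.152, 0.002], [0.152, 0.988, 0.001], [-0.002, 0.001, -1.0]]
force: [2.5, 11.5, -2.3]
grip_width: 0.0428
```

```bash
python3 go.py 0 -59 .195
```

```text
clock 5.53 pos [ 0.4939 -0.0031  0.1946] toaster x,y mm 0.3 -58.9 z 0.1946 F [ 2.5 11.5 -2.3] w 0.0428
shift/20mm [ 0.02 -0.   -0.02] turn/6deg [ 0.01   0.018 -0.001]
```

servo_tool(steps=[[0,-0.1,0,0,0,0,0],[0,-0.1,0,0,0,0,0]])

```text
clock: 5.7
eef_pos: [0.4939, -0.0028, 0.1943]
tcp_rot: [[-0.988, 0.155, 0.004], [0.155, 0.988, 0.012], [-0.002, 0.013, -1.0]]
force: [0.9, 8.2, -1.4]
grip_width: 0.0426
```

```bash
python3 go.py 0 -24 .195
```

```text
clock 5.7 pos [ 0.4939 -0.0028  0.1943] toaster x,y mm 0.3 -58.7 z 0.1943 F [ 0.9  8.2 -1.4] w 0.0426
shift/20mm [ 0.02  1.73 -0.01] turn/6deg [ 0.12   0.019 -0.027]
```

servo_tool(steps=[[0,0.25,0,0.1,0,0,0],[0,0.25,0,0,0,0,0],[0,0.2,0,0,0,0,0],[0,0,0,0,0,0,0]])

```text
clock: 6.03
eef_pos: [0.496, 0.0101, 0.1946]
tcp_rot: [[-0.988, 0.155, 0.002], [0.155, 0.988, -0.002], [-0.002, -0.002, -1.0]]
force: [-0.5, 0.8, 0.2]
grip_width: 0.0428
```

```bash
python3 go.py 0 -24 .195;python3 - <<'E'
from workcell import optics
import cv2
p,d=optics.capture("side")
cv2.imwrite("pics/side2.png",cv2.resize(p[160:260,220:320][:,:,::-1],None,fx=6,fy=6,interpolation=cv2.INTER_CUBIC))
E
```

```text
clock 6.03 pos [0.496  0.0101 0.1946] toaster x,y mm 0.4 -45.6 z 0.1946 F [-0.5  0.8  0.2] w 0.0428
shift/20mm [ 0.03  1.08 -0.02] turn/6deg [-0.016  0.021 -0.031]
```

View pics/side2.png

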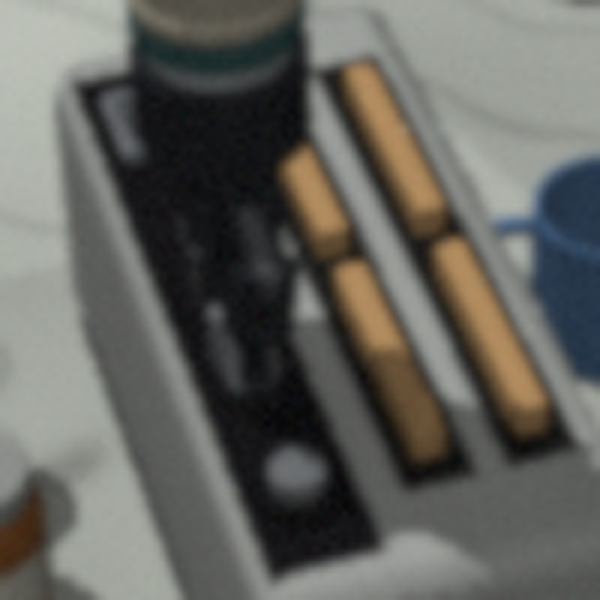

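servo_tool(steps=[[0,0.2,0,0,0,0,0],[0,0.2,0,0,0,0,0],[0,0.2,0,0,0,0,0],[0,0.15,0,0,0,0,0],[0,0.1,0,0,0,0,0],[0,0.1,0,0,0,0,0]])

```text
clock: 6.58
eef_pos: [0.4987, 0.027, 0.1947]
tcp_rot: [[-0.988, 0.154, 0.001], [0.154, 0.988, -0.01], [-0.002, -0.01, -1.0]]
force: [0.1, -5.3, 0.0]
grip_width: 0.0425
```

```bash
python3 go.py 0 19.5 .195
```

```text
clock 6.58 pos [0.4987 0.027  0.1947] toaster x,y mm 0.6 -28.4 z 0.1947 F [ 0.1 -5.3  0. ] w 0.0425
shift/20mm [ 0.03  2.39 -0.04] turn/6deg [-0.091  0.021 -0.016]
```

servo_tool(steps=[[0,0.12,0,-0.05,0,0,0],[0,0.12,0,0,0,0,0],[0,0.12,0,0,0,0,0]])

```text
clock: 6.83
eef_pos: [0.4996, 0.0325, 0.1946]
tcp_rot: [[-0.988, 0.153, 0.001], [0.153, 0.988, -0.009], [-0.002, -0.009, -1.0]]
force: [0.7, -2.5, 0.5]
grip_width: 0.0431
```

servo_tool(steps=[[0,0.12,0,0,0,0,0],[0,0.12,0,0,0,0,0]])

```text
clock: 7.0
eef_pos: [0.5006, 0.0387, 0.1946]
tcp_rot: [[-0.988, 0.154, 0.001], [0.154, 0.988, -0.006], [-0.002, -0.006, -1.0]]
force: [-0.5, 0.2, -0.8]
grip_width: 0.0426
```

```bash
python3 go.py 0 19.5 .195
```

```text
clock 7.0 pos [0.5006 0.0387 0.1946] toaster x,y mm 0.6 -16.6 z 0.1946 F [-0.5  0.2 -0.8] w 0.0426
shift/20mm [ 0.03  1.8  -0.03] turn/6deg [-0.057  0.02  -0.023]
```

servo_tool(steps=[[0,0.12,0,-0.05,0,0,0],[0,0.12,0,0,0,0,0],[0,0.12,0,0,0,0,0]])

```text
clock: 7.25
eef_pos: [0.5017, 0.0462, 0.1946]
tcp_rot: [[-0.988, 0.153, 0.002], [0.153, 0.988, -0.002], [-0.002, -0.002, -1.0]]
force: [-0.5, -4.3, -0.2]
grip_width: 0.0427
```

servo_tool(steps=[[0,0.12,0,0,0,0,0],[0,0.12,0,0,0,0,0]])

```text
clock: 7.42
eef_pos: [0.5024, 0.0508, 0.1945]
tcp_rot: [[-0.988, 0.153, 0.001], [0.153, 0.988, -0.003], [-0.002, -0.003, -1.0]]
force: [-0.2, -1.6, 0.5]
grip_width: 0.0426
```

```bash
python3 go.py 0 19.5 .195
```

```text
clock 7.42 pos [0.5024 0.0508 0.1945] toaster x,y mm 0.5 -4.4 z 0.1945 F [-0.2 -1.6  0.5] w 0.0426
shift/20mm [ 0.03  1.19 -0.03] turn/6deg [-0.03   0.018 -0.013]
```

Close to the second crest (force falling). Continue.

servo_tool(steps=[[0,0.12,0,0,0,0,0],[0,0.12,0,0,0,0,0]])

```text
clock: 7.58
eef_pos: [0.5034, 0.0573, 0.1945]
tcp_rot: [[-0.988, 0.154, 0.002], [0.154, 0.988, -0.0], [-0.002, -0.0, -1.0]]
force: [-0.1, 1.1, 0.5]
grip_width: 0.0425
```

servo_tool(steps=[[0,0.12,0,0,0,0,0],[0,0.12,0,0,0,0,0],[0,0.1,0,0,0,0,0]])

```text
clock: 7.83
eef_pos: [0.5044, 0.0642, 0.1945]
tcp_rot: [[-0.988, 0.153, 0.002], [0.153, 0.988, -0.002], [-0.002, -0.002, -1.0]]
force: [-1.1, -3.9, 0.1]
grip_width: 0.0425
```

```bash
python3 go.py 0 19.5 .195
```

```text
clock 7.83 pos [0.5044 0.0642 0.1945] toaster x,y mm 0.5 9.2 z 0.1945 F [-1.1 -3.9  0.1] w 0.0425
shift/20mm [ 0.03  0.51 -0.02] turn/6deg [-0.019  0.018 -0.011]
```

servo_tool(steps=[[0,0.1,0,0,0,0,0],[0,0.1,0,0,0,0,0]])

```text
clock: 8.0
eef_pos: [0.505, 0.068, 0.1945]
tcp_rot: [[-0.988, 0.153, 0.001], [0.153, 0.988, -0.004], [-0.002, -0.003, -1.0]]
force: [0.4, -2.3, 1.0]
grip_width: 0.0427
```

servo_tool(steps=[[0,0.1,0,0,0,0,0],[0,0.1,0,0,0,0,0]])

```text
clock: 8.17
eef_pos: [0.5058, 0.0735, 0.1945]
tcp_rot: [[-0.988, 0.154, 0.002], [0.154, 0.988, -0.001], [-0.002, -0.001, -1.0]]
force: [-0.7, -0.1, 0.7]
grip_width: 0.0424
```

```bash
python3 go.py 0 19.5 .195
```

```text
clock 8.17 pos [0.5058 0.0735 0.1945] toaster x,y mm 0.5 18.6 z 0.1945 F [-0.7 -0.1  0.7] w 0.0424
shift/20mm [ 0.03  0.05 -0.03] turn/6deg [-0.007  0.017 -0.017]
```

servo_tool(steps=[[0,-0.25,0,0,0,0,0],[0,-0.2,0,0,0,0,0],[0,0,-0.3,0,0,0,0],[0,0,-0.5,0,0,0,0],[0,0,-0.8,0,0,0,0],[0,0,-1,0,0,0,0],[0,0,-1,0,0,0,0],[0,-1,-0.5,0,0,0,1],[0,-1,0,0,0,0,1],[0,-1,0,0,0,0,1],[0,-1,0,0,0,0,1],[0,-1,0,0,0,0,1],[0,-1,0,0,0,0,1],[0,0,0,0,0,0,1],[0,0,0,0,0,0,1]])

```text
clock: 9.42
eef_pos: [0.4875, -0.0565, 0.2922]
tcp_rot: [[-0.988, 0.154, 0.017], [0.154, 0.988, 0.006], [-0.016, 0.008, -1.0]]
force: [0.2, 0.4, -0.3]
grip_width: 0.0003
```

```bash
python3 go.py 0 -130 .23;python3 - <<'E'
from workcell import optics
import cv2
for n in("side","top"):
    p,d=optics.capture(n)
    q=p[160:260,220:320] if n=="side" else p[165:270,200:385]
    f=6 if n=="side" else 4.3
    cv2.imwrite(f"pics/{n}3.png",cv2.resize(q[:,:,::-1],None,fx=f,fy=f,interpolation=cv2.INTER_CUBIC))
E
```

```text
clock 9.42 pos [ 0.4875 -0.0565  0.2922] toaster x,y mm 2.2 -112.7 z 0.2922 F [ 0.2  0.4 -0.3] w 0.0003
shift/20mm [ 0.16 -0.89  3.1 ] turn/6deg [ 0.08   0.153 -0.015]
```

View pics/side3.png

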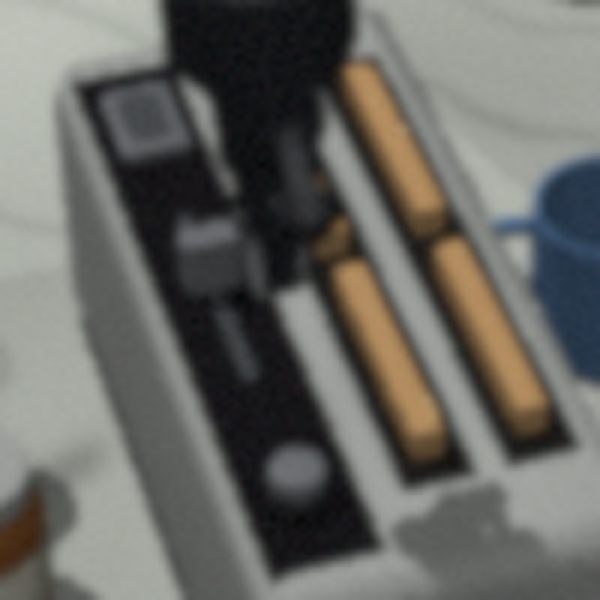

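View pics/top3.png

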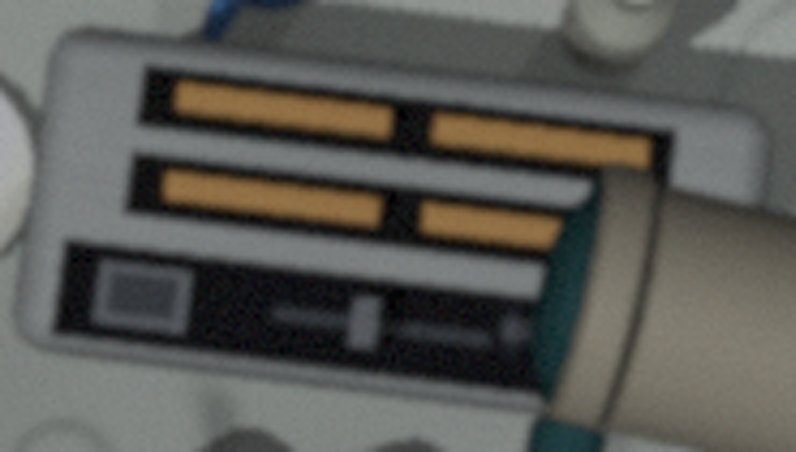

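The pictures show the lever one detent beyond its start: in the top crop it moved from x=398 to x=364, about 18 mm. That puts it in the third click. Next is the button.

servo_tool(steps=[[0.16,-0.89,0,0.08,0.15,0,1],[0,0,1,0,0,0,1],[0,0,1,0,0,0,1],[0,0,0.5,0,0,0,1],[0,0,0,0,0,0,1],[0,0,0,0,0,0,1]])

```text
clock: 10.02
eef_pos: [0.4837, -0.0676, 0.2424]
tcp_rot: [[-0.989, 0.145, 0.004], [0.145, 0.989, 0.002], [-0.004, 0.003, -1.0]]
force: [-0.9, 0.3, 0.5]
grip_width: 0.0
```

```bash
python3 go.py 0 -130 .205
```

```text
clock 10.02 pos [ 0.4837 -0.0676  0.2424] toaster x,y mm 0.1 -124.2 z 0.2424 F [-0.9  0.3  0.5] w 0.0
shift/20mm [ 0.02 -0.3   1.87] turn/6deg [0.028 0.038 0.067]
```

servo_tool(steps=[[0.02,-0.35,0.3,0.03,0.04,0.07,1],[0,0,0.4,0,0,0,1],[0,0,0.4,0,0,0,1],[0,0,0.3,0,0,0,1],[0,0,0,0,0,0,1],[0,0,0,0,0,0,1]])

```text
clock: 10.52
eef_pos: [0.4839, -0.0739, 0.2139]
tcp_rot: [[-0.989, 0.151, 0.003], [0.151, 0.989, -0.001], [-0.003, -0.0, -1.0]]
force: [-0.7, 0.4, -0.5]
grip_width: -0.0001
```

```bash
python3 go.py 0 -130 .197
```

```text
clock 10.52 pos [ 0.4839 -0.0739  0.2139] toaster x,y mm 1.2 -130.4 z 0.2139 F [-0.7  0.4 -0.5] w -0.0001
shift/20mm [0.07 0.02 0.84] turn/6deg [-0.004  0.031  0.013]
```

servo_tool(steps=[[0.05,0,0.25,0,0.03,0,1],[0,0,0.25,0,0,0,1],[0,0,0.2,0,0,0,1],[0,0,0,0,0,0,1]])

```text
clock: 10.85
eef_pos: [0.4836, -0.074, 0.1994]
tcp_rot: [[-0.989, 0.151, 0.002], [0.151, 0.989, -0.001], [-0.002, -0.001, -1.0]]
force: [-0.2, 0.0, 2.6]
grip_width: -0.0001
```

servo_tool(steps=[[0,0,0.15,0,0,0,1],[0,0,0.15,0,0,0,1]])

```text
clock: 11.02
eef_pos: [0.4838, -0.074, 0.1946]
tcp_rot: [[-0.989, 0.151, 0.003], [0.151, 0.989, -0.001], [-0.003, -0.001, -1.0]]
force: [-6.4, 2.8, 28.9]
grip_width: 0.0003
```

```bash
python3 go.py 0 -130 .191
```

```text
clock 11.02 pos [ 0.4838 -0.074   0.1946] toaster x,y mm 1.2 -130.6 z 0.1946 F [-6.4  2.8 28.9] w 0.0003
shift/20mm [0.06 0.03 0.18] turn/6deg [-0.008  0.029  0.011]
```

servo_tool(steps=[[0,0,-0.3,0,0,0,1],[0,0,-0.5,0,0,0,1],[0,0,-1,0,0,0,1],[0,0,-1,0,0,0,1],[0,0,-1,0,0,0,1],[0,0,-1,0,0,0,1],[1,0,-0.5,0,0,0,1],[1,0,0,0,0,0,1],[1,0,0,0,0,0,1],[1,0,0,0,0,0,1],[1,0,0,0,0,0,1],[1,0,0,0,0,0,1],[0,0,0,0,0,0,1],[0,0,0,0,0,0,1]])

```text
clock: 12.18
eef_pos: [0.3616, -0.0555, 0.3083]
tcp_rot: [[-0.989, 0.151, 0.009], [0.151, 0.989, -0.004], [-0.01, -0.002, -1.0]]
force: [0.3, -0.7, 0.3]
grip_width: -0.0001
```

```bash
python3 go.py 0 -130 .191;python3 - <<'E'
from workcell import optics
import cv2
for n in("side","top"):
    p,d=optics.capture(n);cv2.imwrite(f"pics/{n}4f.png",p[:,:,::-1])
    q=p[160:260,220:320] if n=="side" else p[165:270,200:385]
    f=6 if n=="side" else 4.3
    cv2.imwrite(f"pics/{n}4.png",cv2.resize(q[:,:,::-1],None,fx=f,fy=f,interpolation=cv2.INTER_CUBIC))
E
```

```text
clock 12.18 pos [ 0.3616 -0.0555  0.3083] toaster x,y mm -122.4 -130.8 z 0.3083 F [ 0.3 -0.7  0.3] w -0.0001
shift/20mm [-6.07  0.05  5.92] turn/6deg [-0.022  0.092  0.014]
```

View pics/side4.png

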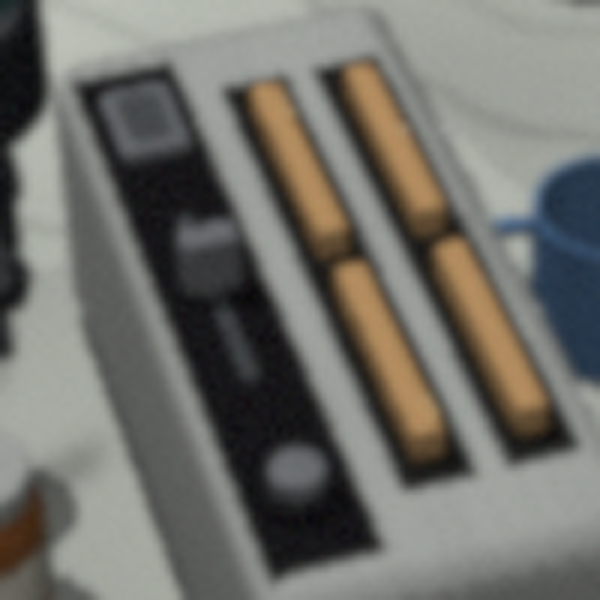

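View pics/top4f.png

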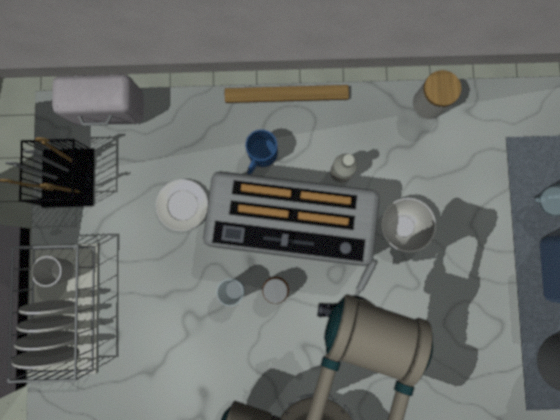

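View pics/top4.png

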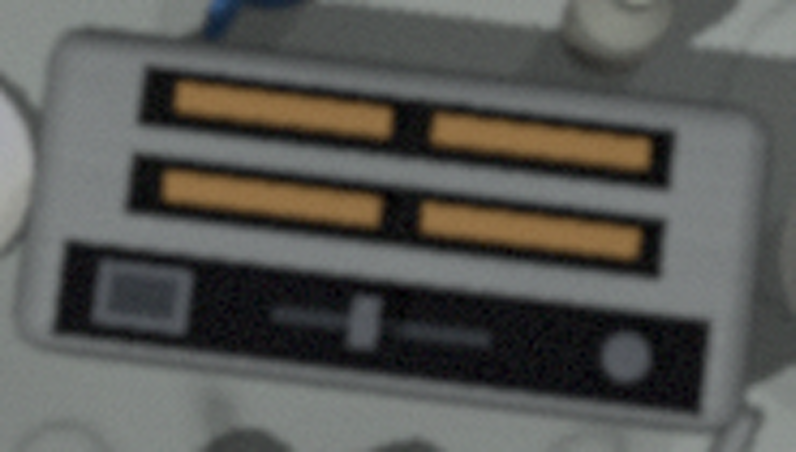

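The lever is in the third click (top crop x=364). The button is back up at the same pixels as at the start, (297,467) in the side crop. The bystanders are where they were, and the arm is clear.

```bash
python3 -c "
from workcell import job_done
print(job_done())"
```

```text
the job is handed in; nothing more can be done
None
```

The job is done and handed in at about 12.3 s of the 51 s allowed. No verdict was reported.

- **Lever home:** I straddled the lever with half-open fingers, so only one finger touched it at a time. I pushed it home until it stopped against 8–11 N, within 0.5 mm of the predicted place. A finger hid the lever in the picture I took there, so home rests on the force and position readings.
- **Third click:** I then pushed it out with the other finger. The force rose and fell three times, once for each click, and I stopped about 5 mm short of where the lever would sit in the third. The last pictures show it about 18 mm beyond where it started, which was the second click, so it is in the third.
- **Start button:** I pressed it with shut fingertips until it bottomed, where the force reached 29 N against the 5 N needed. In the last side picture it looks the same as before the press, so it came back up.
- **Everything else:** The other things on the worktop stand where they did, except that the arm hides part of the spoon in the last top picture, so I could only check its visible end. The arm was clear and read almost no force.

One disagreement: the two cameras differed by about 5 mm on the lever and button. I used the top view, which matched the toaster's dimensions and the sideways contacts. In height, the button met the fingers about 4 mm above the figure I had used.

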